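Find the loose lid bolt in the curing chamber and hold that lid open

TASK

One of the three specimen cells in the curing chamber leaks because its lid bolt was never tightened. Pull the chamber's tray out to its stop, then tap the three bolt heads lightly from above, one after another from left to right (as seen from the robot), to find the one that gives; take that cell's lid by its knob, lift it well open (at least 45 degrees) and finish while holding it there, so that a colleague can look at the seal. Leave the cells standing in their pockets and do not disturb the things lying round about.

Things in the scene. Friction and masses are not known exactly. Their poses are not given: they have to be found in the camera images.
- chamber: white sheet-steel curing chamber, 142 deep (x) x 276 wide (y) x 128 mm high; origin: centre of its underside on the worktop, x points from its front (robot side) to its back, y to the left. Its tray carries three like cells in a row 85 mm apart; which named cell stands where varies. Tray front panel: 8 mm thick, top at 126 mm, outer face 79 mm before the origin when shut
- tray (a joint): how far the tray is pulled out, m: 0 shut, 0.128 at its stop; it slides along the chamber's -x axis, about 4 N of friction, and stays where it is left
- tray_handle (a point): middle of the tray's pull handle: a round steel bar 10 mm thick, 102 mm long along the chamber's y, 108 mm above the worktop, its axis 38 mm before the front panel; free above and below
- cell_a: specimen cell: aluminium block 70 deep x 62 wide x 50 mm high with a mortar cube inside, 2.2 kg, standing in a shallow pocket of the tray (14 mm fences, floor 22 mm above the worktop); origin: centre of its underside, axes like the chamber's. Lid hinge axis: along y, 37 mm behind (+x) and 52 mm above this origin
- bolt_a: lid bolt of cell_a: hexagon head 17 mm across in a round collar 29 mm across; origin: middle of the head's top face, z up. Heads stand 7 to 11 mm above their collars, by chance, tight or not. A tight bolt does not yield; the loose one sits on a captive spring, gives 6 mm (4 N at the bottom, still 3 mm proud of the collar) and springs back
- lid_a (a joint): opening angle of the lid of cell_a, rad: 0 shut, 1.2 at its stop, hinged at the cell's far (+x) edge so its front rises. A tight bolt locks its lid; the lid with the loose bolt opens freely (the bolt goes up with it) and falls shut by its weight (0.2 kg) when let go at any angle
- lid_a_knob (a point): centre of the black ball knob (20 mm across, on a stem 9 mm thick) on the lid of cell_a; the lid's face lies 26 mm below it, the bolt's axis 32 mm behind it, the tray panel 24 mm before it. Shut, it lies 94 mm before and 32 mm above the hinge axis; moves with the lid. Gripped across the cell's y the ball turns freely between the fingers, so the hand can stay upright
- cell_b: specimen cell: aluminium block 70 deep x 62 wide x 50 mm high with a mortar cube inside, 2.2 kg, standing in a shallow pocket of the tray (14 mm fences, floor 22 mm above the worktop); origin: centre of its underside, axes like the chamber's. Lid hinge axis: along y, 37 mm behind (+x) and 52 mm above this origin
- bolt_b: lid bolt of cell_b: hexagon head 17 mm across in a round collar 29 mm across; origin: middle of the head's top face, z up. Heads stand 7 to 11 mm above their collars, by chance, tight or not. A tight bolt does not yield; the loose one sits on a captive spring, gives 6 mm (4 N at the bottom, still 3 mm proud of the collar) and springs back
- lid_b (a joint): opening angle of the lid of cell_b, rad: 0 shut, 1.2 at its stop, hinged at the cell's far (+x) edge so its front rises. A tight bolt locks its lid; the lid with the loose bolt opens freely (the bolt goes up with it) and falls shut by its weight (0.2 kg) when let go at any angle
- lid_b_knob (a point): centre of the black ball knob (20 mm across, on a stem 9 mm thick) on the lid of cell_b; the lid's face lies 26 mm below it, the bolt's axis 32 mm behind it, the tray panel 24 mm before it. Shut, it lies 94 mm before and 32 mm above the hinge axis; moves with the lid. Gripped across the cell's y the ball turns freely between the fingers, so the hand can stay upright
- cell_c: specimen cell: aluminium block 70 deep x 62 wide x 50 mm high with a mortar cube inside, 2.2 kg, standing in a shallow pocket of the tray (14 mm fences, floor 22 mm above the worktop); origin: centre of its underside, axes like the chamber's. Lid hinge axis: along y, 37 mm behind (+x) and 52 mm above this origin
- bolt_c: lid bolt of cell_c: hexagon head 17 mm across in a round collar 29 mm across; origin: middle of the head's top face, z up. Heads stand 7 to 11 mm above their collars, by chance, tight or not. A tight bolt does not yield; the loose one sits on a captive spring, gives 6 mm (4 N at the bottom, still 3 mm proud of the collar) and springs back
- lid_c (a joint): opening angle of the lid of cell_c, rad: 0 shut, 1.2 at its stop, hinged at the cell's far (+x) edge so its front rises. A tight bolt locks its lid; the lid with the loose bolt opens freely (the bolt goes up with it) and falls shut by its weight (0.2 kg) when let go at any angle
- lid_c_knob (a point): centre of the black ball knob (20 mm across, on a stem 9 mm thick) on the lid of cell_c; the lid's face lies 26 mm below it, the bolt's axis 32 mm behind it, the tray panel 24 mm before it. Shut, it lies 94 mm before and 32 mm above the hinge axis; moves with the lid. Gripped across the cell's y the ball turns freely between the fingers, so the hand can stay upright
- spanner: small open-ended steel spanner, 170x33x6 mm, lying on the chamber's roof (bystander); origin: centre of its underside
- stopwatch: black stopwatch, 71x60x19 mm, lying on the chamber's roof (bystander)
- tape: roll of masking tape, 96 mm across, 25 mm high (bystander)
- tin: low white sample tin, 70 mm across, 30 mm high (bystander)
- crucible: small white crucible, 44 mm across, 37 mm high (bystander)
- marker: marker pen lying on the worktop, 135 mm long (bystander)
- spare_cube: grey mortar cube of 40 mm standing on the worktop (bystander)

How it is judged:
On the way, in this order (a step that is already met when the one before it is completed fails the run):
1. the tray is pulled out to its stop (value of joint tray above 0.121 m), for 0.2 s.
2. the left bolt head is tapped (2.5 N or more) (((contact force between the fingers and bolt_a above 2.5 N and y of bolt_a in the frame of chamber above 0.05 m) or (contact force between the fingers and bolt_b above 2.5 N and y of bolt_b in the frame of chamber above 0.05 m) or (contact force between the fingers and bolt_c above 2.5 N and y of bolt_c in the frame of chamber above 0.05 m))), for 0.02 s.
3. then the middle bolt head (((contact force between the fingers and bolt_a above 2.5 N and y of bolt_a in the frame of chamber between -0.04 and 0.04 m) or (contact force between the fingers and bolt_b above 2.5 N and y of bolt_b in the frame of chamber between -0.04 and 0.04 m) or (contact force between the fingers and bolt_c above 2.5 N and y of bolt_c in the frame of chamber between -0.04 and 0.04 m))), for 0.02 s.
4. then the right bolt head (((contact force between the fingers and bolt_a above 2.5 N and y of bolt_a in the frame of chamber below -0.05 m) or (contact force between the fingers and bolt_b above 2.5 N and y of bolt_b in the frame of chamber below -0.05 m) or (contact force between the fingers and bolt_c above 2.5 N and y of bolt_c in the frame of chamber below -0.05 m))), for 0.02 s.
At the end, for the whole second after the job is handed in: the tray is out to within 10 mm of its stop; the lid with the loose bolt is held by the fingers (1 N or more) at 0.75 rad (43 degrees) or more; all cells stand level in their pockets (within 0.08 rad, less than 8 mm lifted) (value of joint tray above 0.118 m and ((value of joint lid_a above 0.75 rad and contact force between the fingers and cell_a above 1 N) or (value of joint lid_b above 0.75 rad and contact force between the fingers and cell_b above 1 N) or (value of joint lid_c above 0.75 rad and contact force between the fingers and cell_c above 1 N)) and angle between each of cell_a, cell_b, cell_c's own z axis and vertical below 0.08 rad and z of each of cell_a, cell_b, cell_c in the frame of chamber below 0.03 m); the arm keeps its last pose, push and grip.
It fails at once if a bolt head is struck or pressed with more than 60 N (contact force between the fingers and bolt_a above 60 N or contact force between the fingers and bolt_b above 60 N or contact force between the fingers and bolt_c above 60 N).
It fails at once if a cell is lifted 15 mm or more out of its pocket (z of any of cell_a, cell_b, cell_c in the frame of chamber above 0.037 m).
It fails at once if a bystander is moved by more than 30 mm (distance of any of spanner, stopwatch, tape, tin, crucible, marker, spare_cube from where it was at the start of the episode above 0.03 m).
It also fails if it takes over 61 s, if anything falls off the work surface, if the arm or the gripper's body presses on something with over 40 N, if the wrist force passes 120 N, or if a joint passes its speed limit or range.

ROBOT

A 7-joint arm with a two-finger parallel gripper is mounted at the origin on a cart in front of the work surface, level with it; the furniture and walls round the work are solid. World frame = base frame: x ahead of the robot, y to its left, z up, the work surface at z = 0. Lengths are in m, angles in rad, forces in N, time in s.
With the tool pointing down it reaches from about 0.425 to 0.875 m from the base axis. Payload 4.7 kg.
Tool frame: the origin (TCP) lies midway between the tips of the shut fingers; the grasp point (between the pads) lies 19 mm behind it; z points along the fingers, x is the direction in which the jaws open and shut, and the axes are right-handed (so a half turn about z gives the same grasp; the last joint's range is limited). The gripper opens to 87 mm and grips with 3 to 60 N. Pads are 19 mm wide; open, the fingers measure 117 mm over their backs; the gripper's body (75 mm by 190 mm) begins 51 mm behind the grasp point.
Start: joints at [-1.24, 0.321, -0.07, 1.45, 0.023, 1.371, -0.057], TCP at [0.203, 0.618, 0.194] pointing down, gripper open.
Joint ranges: [-2.86, 2.86], [-0.3, 2.09], [-1.38, 1.24], [0.06, 2.45], [-1.56, 4.7], [0.09, 2.05], [-2.69, 2.69]. Speed limits (rad/s): [2.57, 2.57, 3.14, 3.14, 3.14, 3.14, 3.14].

INTERFACE

Orientations are given as a rotation vector (axis times angle).
In Python, from bench import get_state, eyes, ticket gives the robot as it stands.
- The arm moves only by the tool carry_out, never from a script. Its argument "motion" is a list of rows, each a list of 2 entries, a list of its own where there are three numbers: the shift along the world's x, y, z in m, then the turn about the world's z in rad. A call has 1 to 20 rows; each row is the pose to reach, as a shift and turn from the pose commanded when the call began; what a row does not reach only later rows make up. A row lasts 1/10 s, in which the tool goes at most 50 mm and 8.59 degrees, less where a joint would pass 70% of its speed; a pose out of reach is approached as far as the arm can. A call with a gripper value outside its range is refused whole. "grip" is the gripper command: -1 is fully open, 1 is shut, values between are in proportion, set as the call begins (left out, the last holds). The fingers move at their own pace and stop on an object; "squeeze" is the grip in N (left out, the last holds). Time passes only in rows, so rows that repeat a pose let the fingers close. It gives the time, the measured TCP pose, the force and the opening at its end, in the units of the state.
- get_state(): the state, without advancing time (a new reading comes with each control period).
- eyes.get_image(name): name is "scene" or "top" or "wrist"; returns a dict with "pixels" (480x640x3 uint8, blue, green, red), "mtx" (3x3 intrinsics, pixels), "dist_coeffs" ([k1, k2, p1, p2, k3] as OpenCV has them; the pictures are not rectified), "extrinsics" (4x4, takes a point from camera to world coordinates). Camera axes: x right, y down, z forward; pixel columns grow to the right and rows downward; lengths in m; the calibration is good to about 2 mm. A picture is of the moment at which its call begins. There is no depth.
- ticket.close_job(): hands the job in, once; it reports no verdict.
The state is a dict: "time": time; "joint_positions": joint angles; "qd": joint speeds; "joint_torque": joint torques, N m; "position": TCP position; "tool_rot": TCP orientation; "ft_force": force on the tool from outside, world axes, zero at the start; "torque": the same for the moment, N m; "grip_width": opening from 0.0 (shut) to 1.0 (fully open).
Only numpy, scipy, OpenCV 4.12 (cv2) and the standard library are available. Lean on these libraries where they do the work, as an engineer would, in place of code of your own. Each camera call takes 0.05 s, during which the arm holds its last target. There are 200 camera calls.

## Working session

There is one attempt and no reset: what is moved stays moved. The work goes in short steps, Python scripts to look and compute and a tool call to move; the robot and the scene stay as the last step left them, time stands still between calls to the robot, and variables do not carry over. Pictures are saved under pics/ and viewed, about 8 in all and at most 12, crops included, and the job is handed in when it is done.

Besides the shell and the picture viewer there is one more tool, called after "Call:" as name([rows], argument=value, ...), one row to a line, values as JSON. carry_out: Moves the arm, as the interface text tells. Its arguments: {"type":"object","properties":{"motion":{"type":"array","items":{"type":"array"}},"grip":{"type":"number"},"squeeze":{"type":"number"}},"required":["motion"]}

```bash
mkdir -p pics; ls; cat > h.py <<'E'
import numpy as np, cv2
from bench import get_state, eyes, ticket
def snap(n,f):
    d=eyes.get_image(n); np.savez('pics/'+f+'.npz',**d); cv2.imwrite('pics/'+f+'.png',d['pixels']); return d
def ld(f): return dict(np.load('pics/'+f+'.npz'))
def ray(d,uv):
    p=cv2.undistortPoints(np.array([[uv]],float),d['mtx'],d['dist_coeffs'])[0,0]
    E=d['extrinsics']; v=E[:3,:3]@np.array([p[0],p[1],1.]); return E[:3,3],v/np.linalg.norm(v)
def onz(d,uv,z):
    o,v=ray(d,uv); return o+v*(z-o[2])/v[2]
def tri(*obs):
    A=np.zeros((3,3));b=np.zeros(3);L=[]
    for d,uv in obs:
        o,v=ray(d,uv);P=np.eye(3)-np.outer(v,v);A+=P;b+=P@o;L.append((o,P))
    x=np.linalg.solve(A,b); return x,[np.linalg.norm(P@(x-o)) for o,P in L]
def proj(d,p):
    M=np.linalg.inv(d['extrinsics']); r,_=cv2.Rodrigues(M[:3,:3])
    return cv2.projectPoints(np.array([p],float),r,M[:3,3],d['mtx'],d['dist_coeffs'])[0][0,0]
E
python3 - <<'E'
from h import *
a=snap('scene','s0');b=snap('top','t0');c=snap('wrist','w0')
for d in(a,b,c):print(d['extrinsics'].round(3).tolist(),d['mtx'].round(0).tolist())
s=get_state();print(s)
E
```

```text
pics
[[0.764, -0.479, 0.432, 0.054], [-0.645, -0.573, 0.506, -0.72], [0.005, -0.666, -0.746, 0.991], [0.0, 0.0, 0.0, 1.0]] [[451.0, 0.0, 320.0], [0.0, 451.0, 237.0], [0.0, 0.0, 1.0]]
[[-0.02, -0.978, 0.207, 0.364], [-1.0, 0.02, -0.001, -0.124], [-0.003, -0.207, -0.978, 1.052], [0.0, 0.0, 0.0, 1.0]] [[446.0, 0.0, 327.0], [0.0, 446.0, 237.0], [0.0, 0.0, 1.0]]
[[0.311, 0.913, 0.263, 0.13], [0.95, -0.298, -0.088, 0.641], [-0.002, 0.277, -0.961, 0.385], [0.0, 0.0, 0.0, 1.0]] [[412.0, 0.0, 315.0], [0.0, 412.0, 240.0], [0.0, 0.0, 1.0]]
{'time': 0.15, 'joint_positions': array([-1.23990843,  0.32165317, -0.07006418,  1.45137212,  0.0226532 ,
        1.37076264, -0.05687131]), 'qd': array([-6.75171803e-04, -2.46189338e-03,  6.30741883e-05, -4.19759225e-03,
       -5.17920805e-04, -3.92816994e-04,  1.48713445e-04]), 'joint_torque': array([ 1.13612475e-04, -4.91798544e+01, -4.04723100e-01, -3.12873280e+01,
       -6.39058161e-02,  4.05091303e-02,  1.07588255e-04]), 'position': array([0.20242766, 0.61721905, 0.19292371]), 'tool_rot': array([ 2.54322640e+00,  1.84274461e+00, -1.65416734e-03]), 'ft_force': array([ 0.23088021, -0.26919866, -0.65949478]), 'torque': array([0.0049971 , 0.04501437, 0.02879708]), 'grip_width': 0.998302158708026}
```

View pics/s0.png

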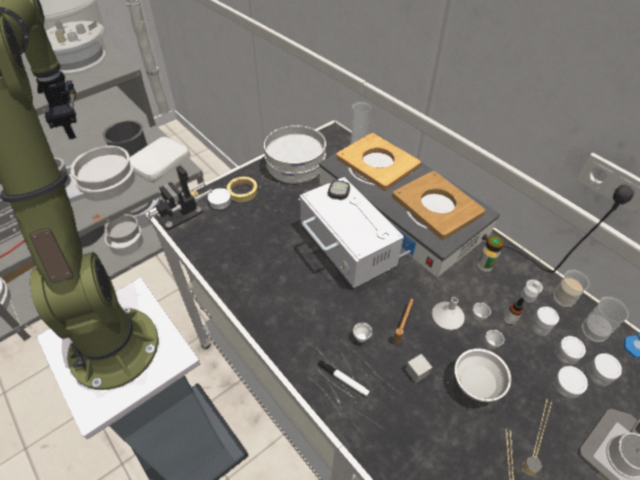

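View pics/t0.png

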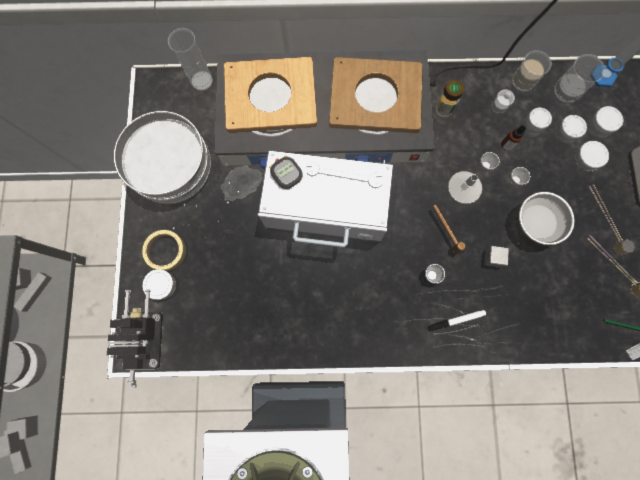

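The views show the white chamber: in top, the roof corners are near (265,153), (392,168), (387,228), (259,213), and the handle bar runs (294,241)-(347,246). In scene, the handle is near (305,220)-(335,247). The way is clear, with the tape, tin, crucible and marker well away.

```bash
python3 - <<'E'
from h import *
s=ld('s0');t=ld('t0')
a=cv2.resize(s['pixels'][170:290,280:410],None,fx=3,fy=4.0*0.75,interpolation=2)
b=cv2.resize(t['pixels'][140:260,245:405],None,fx=2.5,fy=2.5,interpolation=2)
H=max(a.shape[0],b.shape[0]);f=lambda i:cv2.copyMakeBorder(i,0,H-i.shape[0],0,0,0)
cv2.imwrite('pics/crop.png',np.hstack([f(a),f(b)]));print(a.shape,b.shape)
E
```

```text
(360, 390, 3) (300, 400, 3)
```

View pics/crop.png

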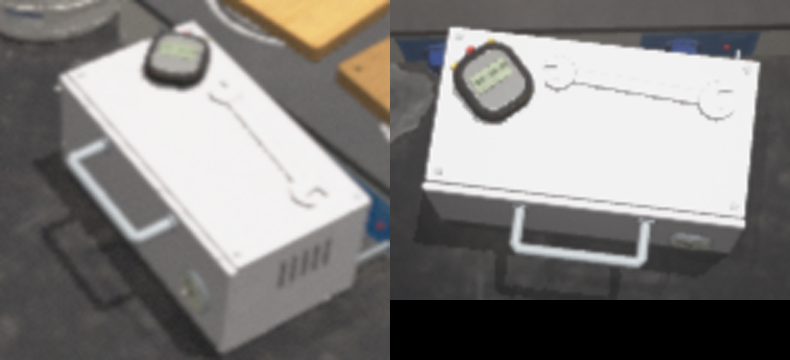

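```bash
python3 - <<'E'
from h import *
s=ld('s0');t=ld('t0')
P={}
for n,a,b in [('hl',(303.7,223.3),(295,240)),('hr',(325.7,248.3),(345.8,244.8)),('fl',(300.7,195.7),(259,214)),('fr',(358.3,260),(386.8,228.3)),('br',(402.3,236.7),(393,165.2))]:
    x,e=tri((s,a),(t,b));P[n]=x;print(n,x.round(4),np.round(e,4))
h=(P['hl']+P['hr'])/2;d=P['hl']-P['hr'];print(h,np.linalg.norm(d),np.arctan2(-d[0],d[1]))
d=P['fl']-P['fr'];print(np.linalg.norm(d),np.arctan2(-d[0],d[1]))
d=P['br']-P['fr'];print(np.linalg.norm(d),np.arctan2(d[1],d[0]))
from scipy.spatial.transform import Rotation as R
st=get_state();print(R.from_rotvec(st['tool_rot']).as_matrix().round(3))
E
```

```text
hl [ 0.559 -0.056  0.112] [0.0019 0.0019]
hr [ 0.5446 -0.1645  0.1175] [0.0012 0.0012]
fl [0.6128 0.0209 0.1266] [0.0001 0.0001]
fr [ 0.5758 -0.2519  0.1287] [0.0006 0.0006]
br [ 0.7148 -0.271   0.1319] [0.0008 0.0008]
[ 0.55177792 -0.1102457   0.11476113] 0.1096389360176136 -0.13209353143957106
0.2753568272497205 -0.13483727911812576
0.1403861334508077 -0.1364960444760837
[[ 0.311  0.95  -0.   ]
 [ 0.95  -0.311 -0.001]
 [-0.001  0.    -1.   ]]
```

Call:
carry_out([
  [[0, 0, 0.05], 0],
  [[0, 0, 0.09], 0.05],
  [[0.366, -0.73, 0.09], 0.18],
  [[0.366, -0.73, 0.09], 0.18],
  [[0.366, -0.73, 0.09], 0.18],
  [[0.366, -0.73, 0.09], 0.18],
  [[0.366, -0.73, 0.09], 0.18],
  [[0.366, -0.73, 0.09], 0.18],
  [[0.366, -0.73, 0.09], 0.18],
  [[0.366, -0.73, 0.09], 0.18],
  [[0.366, -0.73, 0.09], 0.18],
  [[0.366, -0.73, 0.09], 0.18],
  [[0.366, -0.73, 0.09], 0.18],
  [[0.366, -0.73, 0.09], 0.18],
  [[0.366, -0.73, 0.09], 0.18],
  [[0.366, -0.73, 0.09], 0.18],
  [[0.366, -0.73, 0.09], 0.18],
  [[0.366, -0.73, 0.09], 0.18],
  [[0.366, -0.73, 0.09], 0.18],
  [[0.366, -0.73, 0.09], 0.18],
], grip=1, squeeze=20)

```text
time: 2.15
position: [0.5684, -0.1162, 0.2832]
tool_rot: [2.374, 2.057, -0.004]
ft_force: [-0.1, 1.2, 0.0]
grip_width: 0.005
```

```bash
python3 - <<'E'
from h import *
d=snap('wrist','w1');s=get_state();print(s['position'],s['joint_positions'].round(2),s['qd'].round(3).max())
for p in [(0.559,-.056,.108),(0.5446,-.1645,.108),(0.594,-.1155,.128)]: print(proj(d,p))
E
```

```text
[ 0.56822804 -0.11345605  0.28317727] [-0.45  0.16  0.69  1.51 -0.1   1.51  1.67] 0.017
[380.37103652 189.15329676]
[258.09661002 190.39882574]
[320.12626321 241.6265265 ]
```

View pics/w1.png

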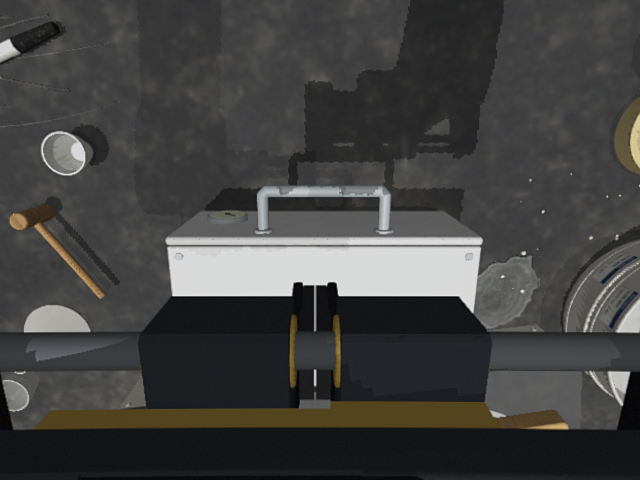

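The bar lies where predicted (row 190, columns 260-390 in the wrist view), and the gap behind it is free. I'll lower the shut fingers behind the bar and pull.

Call:
carry_out([
  [[0.003, 0.002, -0.05], 0],
  [[0.003, 0.002, -0.1], 0],
  [[0.003, 0.002, -0.15], 0],
  [[0.003, 0.002, -0.19], 0],
  [[0.003, 0.002, -0.192], 0],
  [[0.003, 0.002, -0.192], 0],
])

```text
time: 2.8
position: [0.5714, -0.1086, 0.0922]
tool_rot: [-2.365, -2.066, 0.0]
ft_force: [-0.4, -1.0, 0.6]
grip_width: 0.004
```

Call:
carry_out([
  [[-0.005, 0.001, 0], 0],
  [[-0.011, 0.0015, 0], 0],
  [[-0.018, 0.0025, 0], 0],
  [[-0.028, 0.004, 0], 0],
  [[-0.04, 0.0055, 0], 0],
  [[-0.052, 0.007, 0], 0],
  [[-0.064, 0.0085, 0], 0],
  [[-0.076, 0.0105, 0], 0],
  [[-0.088, 0.012, 0], 0],
  [[-0.1, 0.0135, 0], 0],
  [[-0.11, 0.015, 0], 0],
  [[-0.118, 0.016, 0], 0],
  [[-0.124, 0.017, 0], 0],
  [[-0.129, 0.0175, 0], 0],
  [[-0.133, 0.018, 0], 0],
  [[-0.136, 0.0185, 0], 0],
  [[-0.136, 0.0185, 0], 0],
  [[-0.136, 0.0185, 0], 0],
])

```text
time: 4.6
position: [0.4357, -0.0919, 0.0918]
tool_rot: [2.368, 2.064, 0.0]
ft_force: [0.0, 1.2, -0.0]
grip_width: 0.003
```

Call:
carry_out([
  [[-0.003, 0.0005, 0], 0],
  [[-0.006, 0.001, 0], 0],
  [[-0.009, 0.001, 0], 0],
  [[-0.009, 0.001, 0], 0],
])

```text
time: 5.0
position: [0.426, -0.0908, 0.0917]
tool_rot: [-2.368, -2.064, -0.0]
ft_force: [0.3, 0.4, 0.0]
grip_width: 0.004
```

```bash
python3 - <<'E'
from h import *
s=snap('scene','s1');t=snap('top','t1')
a=cv2.resize(s['pixels'][150:300,230:410],None,fx=2.2,fy=2.2,interpolation=2)
b=cv2.resize(t['pixels'][140:320,240:405],None,fx=2.4,fy=2.4,interpolation=2)
H=max(a.shape[0],b.shape[0]);f=lambda i:cv2.copyMakeBorder(i,0,H-i.shape[0],0,0,0)
cv2.imwrite('pics/crop1.png',np.hstack([f(a),f(b)]));print(a.shape,b.shape)
E
```

```text
(330, 396, 3) (432, 396, 3)
```

View pics/crop1.png

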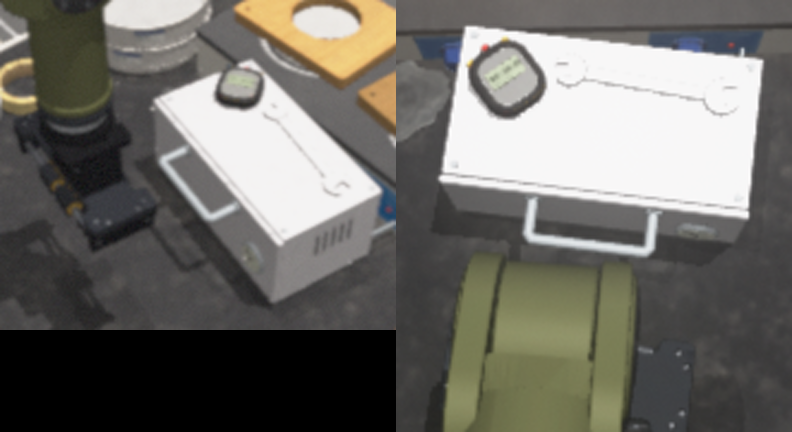

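```bash
python3 - <<'E'
from h import *
s=ld('s1');t=ld('t1');w=ld('w1');w0=ld('w0')
p=get_state()['position'];print(p)
a=proj(s,p);print('scene',a,(a-[230,150])*2.2);a=proj(t,p);print('top',a,(a-[240,140])*2.4)
print('w1 tcp',proj(w,[.5682,-.1135,.283]), w['extrinsics'].round(3).tolist())
d=snap('wrist','w2');E=d['extrinsics'];print(E.round(3).tolist(),proj(d,p))
for z in(.108,.115):print(z,onz(w,(263,190),z),onz(w,(388,190),z))
E
```

```text
[ 0.42653519 -0.09080639  0.09185042]
scene [271.2753363  260.62254714] [ 90.80573986 243.3696037 ]
top [312.70273901 301.46532232] [174.48657362 387.51677357]
w1 tcp [320.24134532 278.77750953] [[0.142, 0.951, 0.273, 0.493], [0.99, -0.136, -0.041, -0.105], [-0.002, 0.276, -0.961, 0.475], [0.0, 0.0, 0.0, 1.0]]
[[0.136, 0.952, 0.275, 0.351], [0.991, -0.131, -0.037, -0.081], [0.001, 0.277, -0.961, 0.284], [0.0, 0.0, 0.0, 1.0]] [314.92533348 280.04448187]
0.108 [ 0.54486469 -0.16008968  0.108     ] [ 0.56073017 -0.0493297   0.108     ]
0.115 [ 0.543884   -0.15904229  0.115     ] [ 0.55944688 -0.0503948   0.115     ]
```

View pics/w2.png

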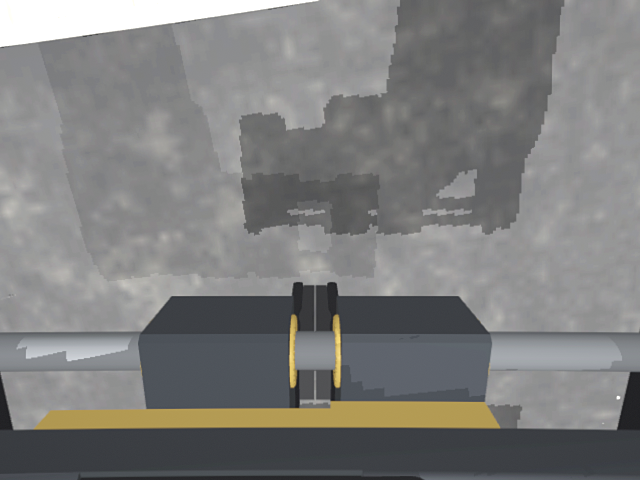

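Call:
carry_out([
  [[0.03, -0.004, -0.01], 0],
  [[0.06, -0.008, -0.01], 0],
  [[0.08, -0.011, -0.01], 0],
  [[0.09, -0.012, -0.01], 0],
  [[0.098, -0.013, -0.01], 0],
  [[0.103, -0.014, -0.01], 0],
  [[0.103, -0.014, -0.01], 0],
])

```text
time: 5.85
position: [0.5295, -0.105, 0.0818]
tool_rot: [-2.368, -2.064, 0.0]
ft_force: [-0.6, -0.1, 0.4]
grip_width: 0.004
```

Call:
carry_out([
  [[0.003, 0, 0], 0],
  [[0.006, -0.001, 0], 0],
  [[0.008, -0.001, 0], 0],
  [[0.01, -0.001, 0], 0],
])

```text
time: 6.25
position: [0.5385, -0.1059, 0.0817]
tool_rot: [-2.367, -2.063, 0.002]
ft_force: [-5.2, 0.2, 3.4]
grip_width: 0.003
```

Call:
carry_out([
  [[0.003, 0, 0], 0],
  [[0.006, -0.001, 0], 0],
  [[0.008, -0.001, 0], 0],
  [[0.01, -0.001, 0], 0],
])

```text
time: 6.65
position: [0.5392, -0.1059, 0.0812]
tool_rot: [-2.355, -2.051, 0.021]
ft_force: [-29.7, 3.2, 25.4]
grip_width: 0.008
```

Call:
carry_out([
  [[-0.03, 0.003, 0], 0],
  [[-0.03, 0.003, 0.05], 0],
  [[-0.02, 0.003, 0.075], 0],
  [[0.02, -0.001, 0.075], 0],
  [[0.024, -0.002, 0.075], 0],
  [[0.024, -0.002, 0.075], 0],
  [[0.024, -0.002, 0.05], 0],
  [[0.024, -0.002, 0.02], 0],
  [[0.024, -0.002, -0.005], 0],
  [[0.024, -0.002, -0.005], 0],
])

```text
time: 7.65
position: [0.5694, -0.1083, 0.0733]
tool_rot: [-2.364, -2.06, 0.008]
ft_force: [-0.1, -0.3, 0.2]
grip_width: 0.005
```

Call:
carry_out([
  [[-0.004, 0.0005, 0], 0],
  [[-0.008, 0.001, 0], 0],
  [[-0.012, 0.0015, 0], 0],
  [[-0.016, 0.002, 0], 0],
])

```text
time: 8.05
position: [0.5603, -0.1073, 0.0792]
tool_rot: [2.364, 2.061, 0.008]
ft_force: [3.9, -0.1, -2.0]
grip_width: 0.002
```

Call:
carry_out([
  [[-0.005, 0.0005, 0], 0],
  [[-0.01, 0.0015, 0], 0],
  [[-0.015, 0.002, 0], 0],
  [[-0.02, 0.003, 0], 0],
])

```text
time: 8.45
position: [0.539, -0.1042, 0.0786]
tool_rot: [2.366, 2.062, 0.005]
ft_force: [4.3, -0.9, 4.2]
grip_width: 0.004
```

Call:
carry_out([
  [[-0.006, 0.001, 0], 0],
  [[-0.014, 0.002, 0], 0],
  [[-0.022, 0.003, 0], 0],
  [[-0.03, 0.004, 0], 0],
  [[-0.038, 0.005, 0], 0],
  [[-0.046, 0.006, 0], 0],
  [[-0.054, 0.0075, 0], 0],
  [[-0.062, 0.0085, 0], 0],
  [[-0.07, 0.0095, 0], 0],
  [[-0.076, 0.0105, 0], 0],
  [[-0.082, 0.011, 0], 0],
  [[-0.087, 0.012, 0], 0],
])

```text
time: 9.65
position: [0.4495, -0.0917, 0.0764]
tool_rot: [-2.367, -2.064, 0.001]
ft_force: [4.6, -0.4, -0.2]
grip_width: 0.01
```

Call:
carry_out([
  [[-0.004, 0.0005, 0], 0],
  [[-0.008, 0.001, 0], 0],
  [[-0.012, 0.0015, 0], 0],
  [[-0.016, 0.002, 0], 0],
  [[-0.018, 0.0025, 0], 0],
  [[-0.02, 0.003, 0], 0],
])

```text
time: 10.25
position: [0.4417, -0.0907, 0.0791]
tool_rot: [2.353, 2.052, 0.024]
ft_force: [31.6, -4.2, -18.3]
grip_width: 0.008
```

The stop is reached (31 N against the bar). Next I'll release, rise, and look at the cells.

Call:
carry_out([
  [[0.01, -0.001, 0], 0],
  [[0.019, -0.002, 0], 0],
  [[0.019, -0.002, 0.05], 0],
  [[0.019, -0.002, 0.1], 0],
  [[0.03, -0.005, 0.15], 0],
  [[0.07, -0.01, 0.18], 0],
  [[0.11, -0.015, 0.2], 0],
  [[0.11, -0.015, 0.2], 0],
  [[0.11, -0.015, 0.2], 0],
])

```text
time: 11.15
position: [0.5394, -0.1038, 0.2749]
tool_rot: [-2.366, -2.062, 0.009]
ft_force: [-0.2, -0.3, -0.1]
grip_width: 0.007
```

```bash
python3 - <<'E'
from h import *
d=snap('wrist','w3');s=get_state();print(s['position'],s['ft_force'],s['tool_rot'])
E
```

```text
[ 0.53875636 -0.10405512  0.27503868] [-0.80662094 -0.69512756 -0.48248687] [-2.36653336 -2.06149515  0.00715531]
```

View pics/w3.png

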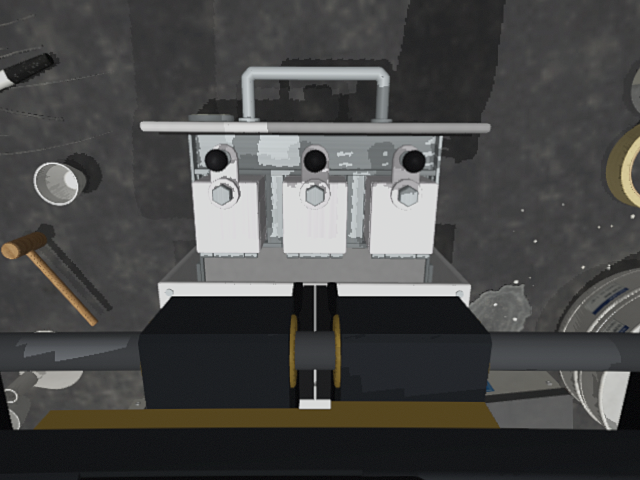

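The wrist view shows the tray out with three cells. Knobs are at (216,160), (315,160), (413,160) and bolt heads at (222,194), (314,194), (407,194). I'll take a second view, shifted left.

Call:
carry_out([
  [[0.015, 0.05, 0.01], 0],
  [[0.02, 0.09, 0.01], 0],
  [[0.02, 0.09, 0.01], 0],
  [[0.02, 0.09, 0.01], 0],
])

```text
time: 11.6
position: [0.5587, -0.0128, 0.286]
tool_rot: [-2.364, -2.066, 0.003]
ft_force: [-0.2, -0.7, 0.8]
grip_width: 0.005
```

```bash
python3 - <<'E'
from h import *
a=ld('w3');b=snap('wrist','w4');print(get_state()['position'])
def knobs(d):
    g=d['pixels'].max(2)
    m=cv2.morphologyEx((g<60).astype(np.uint8)[100:300],cv2.MORPH_OPEN,np.ones((5,5)))
    n,l,st,c=cv2.connectedComponentsWithStats(m)
    r=[(c[i][0],c[i][1]+100,st[i]) for i in range(1,n) if 250<st[i][4]<900 and abs(st[i][2]-st[i][3])<6]
    return sorted(r,key=lambda t:t[0])
def bolts(d,guess):
    g=cv2.cvtColor(d['pixels'],6)
    c=cv2.HoughCircles(cv2.GaussianBlur(g,(3,3),0),cv2.HOUGH_GRADIENT,1,20,param1=80,param2=12,minRadius=10,maxRadius=22)
    c=c[0];return [c[np.argmin(np.hypot(*(c[:,:2]-q).T))] for q in guess]
ka=knobs(a);kb=knobs(b);print(ka);print(kb)
for p in [(222,194),(314,194),(407,194)]:
    w=onz(a,p,.095);print('bolt@.095',w.round(4),'in w4',proj(b,w).round(1))
print(bolts(a,[(222,194),(314,194),(407,194)]))
print(bolts(b,[proj(b,onz(a,p,.095)) for p in [(222,194),(314,194),(407,194)]]))
for p in ka:print('knob@.106',onz(a,p[:2],.106).round(4),'in w4',proj(b,onz(a,p[:2],.106)))
E
```

```text
[ 0.55885378 -0.0145463   0.28628305]
[(np.float64(86.16894409937888), np.float64(169.76521739130436), array([ 63,  54,  39,  39, 805], dtype=int32)), (np.float64(215.96143958868893), np.float64(159.96143958868896), array([205,  50,  23,  21, 389], dtype=int32)), (np.float64(314.58376963350787), np.float64(160.56020942408378), array([304,  50,  22,  22, 382], dtype=int32)), (np.float64(413.4329896907216), np.float64(161.0541237113402), array([403,  51,  22,  21, 388], dtype=int32))]
[(np.float64(18.17948717948718), np.float64(279.7435897435897), array([  0, 157,  39,  43, 351], dtype=int32)), (np.float64(111.31798245614036), np.float64(149.42105263157896), array([ 99,  39,  27,  22, 456], dtype=int32)), (np.float64(208.89430894308944), np.float64(150.89972899728997), array([199,  41,  21,  21, 369], dtype=int32)), (np.float64(305.327868852459), np.float64(151.9918032786885), array([295,  42,  21,  21, 366], dtype=int32))]
bolt@.095 [ 0.5145 -0.1861  0.095 ] in w4 [122.7 183.6]
bolt@.095 [ 0.5258 -0.1032  0.095 ] in w4 [213.6 184. ]
bolt@.095 [ 0.5374 -0.0195  0.095 ] in w4 [304.6 184.4]
[array([224.5, 192.5,  13.4], dtype=float32), array([316.5, 192.5,  12.2], dtype=float32), array([405.5, 190.5,  13.4], dtype=float32)]
[array([125.5, 181.5,  15.8], dtype=float32), array([215.5, 184.5,  14.4], dtype=float32), array([305.5, 185.5,  14.5], dtype=float32)]
knob@.106 [ 0.4768 -0.295   0.106 ] in w4 [-17.55249729 158.56206871]
knob@.106 [ 0.4833 -0.1826  0.106 ] in w4 [111.51774465 149.60154777]
knob@.106 [ 0.4953 -0.0984  0.106 ] in w4 [208.98438882 150.77100996]
knob@.106 [ 0.5074 -0.0141  0.106 ] in w4 [305.60491054 151.81088928]
```

The two views agree: knobs stand at z = 0.106 m with 0.3 px residual. From that, the bolts are at about L (0.539,-0.019), M (0.527,-0.103), R (0.515,-0.187). I'll approach the left one.

Call:
carry_out([
  [[-0.02, -0.004, -0.04], 0],
  [[-0.02, -0.004, -0.09], 0],
  [[-0.02, -0.004, -0.14], 0],
  [[-0.02, -0.004, -0.172], 0],
  [[-0.02, -0.004, -0.174], 0],
  [[-0.02, -0.004, -0.174], 0],
])

```text
time: 12.25
position: [0.5399, -0.0193, 0.1133]
tool_rot: [-2.37, -2.062, 0.001]
ft_force: [0.9, 0.2, 0.0]
grip_width: 0.008
```

Call:
carry_out([
  [[0, 0, -0.002], 0],
  [[0, 0, -0.004], 0],
  [[0, 0, -0.006], 0],
  [[0, 0, -0.006], 0],
])

```text
time: 12.65
position: [0.5408, -0.0177, 0.1073]
tool_rot: [2.368, 2.064, 0.001]
ft_force: [1.1, -0.1, -0.1]
grip_width: 0.005
```

Call:
carry_out([
  [[0, 0, -0.0015], 0],
  [[0, 0, -0.003], 0],
  [[0, 0, -0.003], 0],
])

```text
time: 12.95
position: [0.5403, -0.0178, 0.1035]
tool_rot: [-2.368, -2.064, 0.001]
ft_force: [-0.4, 0.8, 0.2]
grip_width: 0.004
```

Call:
carry_out([
  [[0, 0, -0.0015], 0],
  [[0, 0, -0.003], 0],
  [[0, 0, -0.003], 0],
])

```text
time: 13.25
position: [0.5403, -0.0178, 0.1005]
tool_rot: [-2.368, -2.064, 0.001]
ft_force: [-0.1, -0.6, 0.7]
grip_width: 0.008
```

Call:
carry_out([
  [[0, 0, -0.0015], 0],
  [[0, 0, -0.003], 0],
  [[0, 0, -0.003], 0],
])

```text
time: 13.55
position: [0.5403, -0.0179, 0.0975]
tool_rot: [-2.368, -2.064, 0.001]
ft_force: [0.4, 0.4, 0.0]
grip_width: 0.008
```

Call:
carry_out([
  [[0, 0, -0.0015], 0],
  [[0, 0, -0.0025], 0],
  [[0, 0, -0.0025], 0],
])

```text
time: 13.85
position: [0.5404, -0.0178, 0.0951]
tool_rot: [-2.368, -2.064, 0.0]
ft_force: [-0.9, 0.6, -0.1]
grip_width: 0.005
```

Call:
carry_out([
  [[0, 0, -0.0015], 0],
  [[0, 0, -0.0025], 0],
  [[0, 0, -0.0025], 0],
])

```text
time: 14.15
position: [0.5404, -0.0178, 0.0926]
tool_rot: [-2.368, -2.064, 0.0]
ft_force: [-0.6, 0.3, 0.2]
grip_width: 0.004
```

Call:
carry_out([
  [[0, 0, -0.001], 0],
  [[0, 0, -0.002], 0],
  [[0, 0, -0.002], 0],
])

```text
time: 14.45
position: [0.5404, -0.0178, 0.0906]
tool_rot: [-2.368, -2.064, 0.0]
ft_force: [0.6, -0.4, 0.4]
grip_width: -0.001
```

Call:
carry_out([
  [[0, 0, -0.0015], 0],
  [[0, 0, -0.003], 0],
  [[0, 0, -0.003], 0],
])

```text
time: 14.75
position: [0.5403, -0.0178, 0.0875]
tool_rot: [-2.368, -2.064, 0.0]
ft_force: [-0.2, 0.1, 0.3]
grip_width: 0.006
```

Call:
carry_out([
  [[0, 0, -0.0015], 0],
  [[0, 0, -0.003], 0],
  [[0, 0, -0.003], 0],
])

```text
time: 15.05
position: [0.5403, -0.0178, 0.0845]
tool_rot: [-2.368, -2.064, 0.0]
ft_force: [0.2, -0.3, 0.5]
grip_width: 0.004
```

Call:
carry_out([
  [[0, 0, -0.0015], 0],
  [[0, 0, -0.003], 0],
  [[0, 0, -0.003], 0],
])

```text
time: 15.35
position: [0.5403, -0.0178, 0.0815]
tool_rot: [-2.368, -2.064, 0.0]
ft_force: [0.6, 0.9, 0.1]
grip_width: 0.004
```

```bash
python3 - <<'E'
from h import *
b=snap('wrist','w5');c=snap('scene','s5');p=get_state()['position']
print(proj(b,p),proj(c,p),proj(c,p+[0,0,.02]))
u=proj(c,p).astype(int)
A=cv2.resize(b['pixels'][120:330,180:460],None,fx=1.4,fy=1.4)
B=cv2.resize(c['pixels'][u[1]-75:u[1]+45,u[0]-60:u[0]+60],None,fx=3.2,fy=3.2,interpolation=2)
H=max(A.shape[0],B.shape[0]);f=lambda i:cv2.copyMakeBorder(i,0,H-i.shape[0],0,0,0)
cv2.imwrite('pics/c5.png',np.hstack([f(A),f(B)]))
E
```

```text
[314.97912166 280.46764887] [289.40525889 226.4534527 ] [289.06948937 221.44526193]
```

View pics/c5.png

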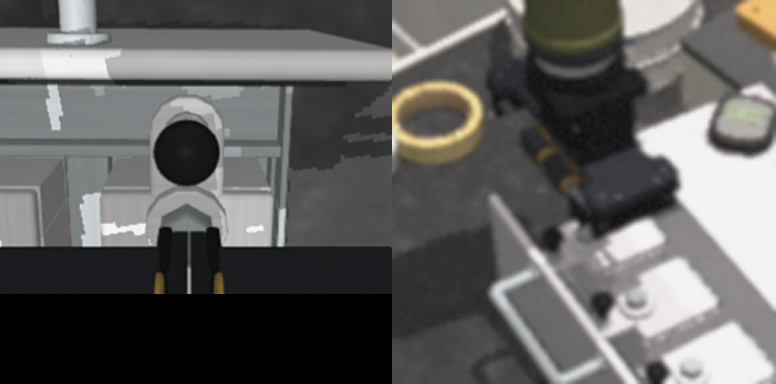

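The fingertips lie over the left bolt head (crop (187,235)) and have not touched it yet. The physical tips seem to stop short of the nominal TCP, so I'll keep lowering.

Call:
carry_out([
  [[-0.001, 0, -0.0015], 0],
  [[-0.001, 0, -0.003], 0],
  [[-0.001, 0, -0.003], 0],
])

```text
time: 15.75
position: [0.5393, -0.0178, 0.0785]
tool_rot: [-2.368, -2.064, 0.0]
ft_force: [1.1, 0.1, 0.3]
grip_width: 0.006
```

Call:
carry_out([
  [[0, 0, -0.0015], 0],
  [[0, 0, -0.0025], 0],
  [[0, 0, -0.0025], 0],
])

```text
time: 16.05
position: [0.5394, -0.0178, 0.0761]
tool_rot: [-2.368, -2.064, 0.0]
ft_force: [-0.4, -0.2, 0.9]
grip_width: 0.004
```

Call:
carry_out([
  [[0, 0, -0.0015], 0],
  [[0, 0, -0.0025], 0],
  [[0, 0, -0.0025], 0],
])

```text
time: 16.35
position: [0.5394, -0.0179, 0.0736]
tool_rot: [-2.368, -2.064, 0.0]
ft_force: [0.9, 1.1, 0.7]
grip_width: 0.005
```

Call:
carry_out([
  [[0, 0, -0.001], 0],
  [[0, 0, -0.002], 0],
  [[0, 0, -0.002], 0],
])

```text
time: 16.65
position: [0.5394, -0.0178, 0.0716]
tool_rot: [-2.368, -2.064, 0.0]
ft_force: [0.4, -0.2, 0.3]
grip_width: 0.005
```

Call:
carry_out([
  [[0, 0, -0.001], 0],
  [[0, 0, -0.002], 0],
  [[0, 0, -0.002], 0],
])

```text
time: 16.95
position: [0.5394, -0.0178, 0.0696]
tool_rot: [-2.368, -2.064, 0.0]
ft_force: [0.4, -0.5, -0.4]
grip_width: 0.006
```

Call:
carry_out([
  [[0, 0, -0.001], 0],
  [[0, 0, -0.002], 0],
  [[0, 0, -0.002], 0],
])

```text
time: 17.25
position: [0.5398, -0.0178, 0.069]
tool_rot: [-2.368, -2.064, -0.001]
ft_force: [-2.5, -0.5, 8.7]
grip_width: 0.004
```

Left bolt: rigid contact at TCP z = 0.069 m (8.7 N within about 1.5 mm), so it is tight. The physical tips sit about 21 mm above the reported TCP, which explains the first missed pull. Next is the middle bolt.

Call:
carry_out([
  [[0, 0, 0.022], 0],
  [[-0.006, -0.042, 0.024], 0],
  [[-0.012, -0.084, 0.024], 0],
  [[-0.012, -0.084, 0.022], 0],
  [[-0.012, -0.084, 0.01], 0],
  [[-0.012, -0.084, 0.008], 0],
  [[-0.012, -0.084, 0.008], 0],
])

```text
time: 17.95
position: [0.5269, -0.1002, 0.0746]
tool_rot: [-2.364, -2.066, 0.002]
ft_force: [-0.2, -0.6, -0.8]
grip_width: 0.005
```

Call:
carry_out([
  [[0, 0, -0.001], 0],
  [[0, 0, -0.002], 0],
  [[0, 0, -0.002], 0],
])

```text
time: 18.25
position: [0.5276, -0.1014, 0.0738]
tool_rot: [-2.367, -2.065, -0.0]
ft_force: [-0.1, -0.6, -1.0]
grip_width: 0.001
```

Call:
carry_out([
  [[0, 0, -0.001], 0],
  [[0, 0, -0.002], 0],
  [[0, 0, -0.002], 0],
])

```text
time: 18.55
position: [0.5274, -0.1018, 0.0717]
tool_rot: [-2.368, -2.064, 0.0]
ft_force: [-0.0, 0.3, 0.4]
grip_width: 0.006
```

Call:
carry_out([
  [[0, 0, -0.001], 0],
  [[0, 0, -0.002], 0],
  [[0, 0, -0.002], 0],
])

```text
time: 18.85
position: [0.5274, -0.1018, 0.0696]
tool_rot: [-2.368, -2.064, 0.0]
ft_force: [-0.1, 0.5, 0.2]
grip_width: 0.002
```

Call:
carry_out([
  [[0, 0, -0.001], 0],
  [[0, 0, -0.002], 0],
  [[0, 0, -0.002], 0],
])

```text
time: 19.15
position: [0.5275, -0.1018, 0.0677]
tool_rot: [2.368, 2.064, 0.0]
ft_force: [-0.1, -1.1, 0.1]
grip_width: 0.004
```

Call:
carry_out([
  [[0, 0, -0.001], 0],
  [[0, 0, -0.002], 0],
  [[0, 0, -0.002], 0],
])

```text
time: 19.45
position: [0.5276, -0.1018, 0.0658]
tool_rot: [2.368, 2.064, 0.0]
ft_force: [-0.7, 0.6, 1.7]
grip_width: 0.005
```

Call:
carry_out([
  [[0, 0, -0.001], 0],
  [[0, 0, -0.002], 0],
  [[0, 0, -0.002], 0],
])

```text
time: 19.75
position: [0.5276, -0.1019, 0.0639]
tool_rot: [2.368, 2.064, 0.0]
ft_force: [-0.9, 0.1, 2.7]
grip_width: 0.004
```

Call:
carry_out([
  [[0, 0, -0.001], 0],
  [[0, 0, -0.002], 0],
  [[0, 0, -0.002], 0],
])

```text
time: 20.05
position: [0.5277, -0.1019, 0.0625]
tool_rot: [-2.368, -2.064, -0.001]
ft_force: [-3.2, 0.2, 9.3]
grip_width: 0.006
```

The middle bolt gives: 1.7 N, then 2.7 N over several mm, then a hard bottom at 9.3 N. It is the loose one. I'll tap the right bolt anyway.

Call:
carry_out([
  [[0, 0, 0.025], 0],
  [[-0.006, -0.042, 0.032], 0],
  [[-0.012, -0.084, 0.032], 0],
  [[-0.012, -0.084, 0.03], 0],
  [[-0.012, -0.084, 0.018], 0],
  [[-0.012, -0.084, 0.013], 0],
  [[-0.012, -0.084, 0.013], 0],
])

```text
time: 20.75
position: [0.5146, -0.1838, 0.0729]
tool_rot: [-2.364, -2.065, 0.003]
ft_force: [0.0, -0.6, -0.1]
grip_width: 0.007
```

Call:
carry_out([
  [[0, 0, -0.001], 0],
  [[0, 0, -0.002], 0],
  [[0, 0, -0.002], 0],
])

```text
time: 21.05
position: [0.5158, -0.1854, 0.0728]
tool_rot: [2.367, 2.065, 0.0]
ft_force: [-0.3, 0.0, 0.1]
grip_width: 0.004
```

Call:
carry_out([
  [[0, 0, -0.001], 0],
  [[0, 0, -0.002], 0],
  [[0, 0, -0.002], 0],
])

```text
time: 21.35
position: [0.5155, -0.1858, 0.0707]
tool_rot: [-2.368, -2.064, -0.0]
ft_force: [-0.1, 0.5, -0.4]
grip_width: 0.007
```

Call:
carry_out([
  [[0, 0, -0.001], 0],
  [[0, 0, -0.002], 0],
  [[0, 0, -0.002], 0],
])

```text
time: 21.65
position: [0.5154, -0.1858, 0.0686]
tool_rot: [-2.368, -2.064, 0.0]
ft_force: [-0.4, 0.1, 0.4]
grip_width: 0.003
```

Call:
carry_out([
  [[0, 0, -0.001], 0],
  [[0, 0, -0.002], 0],
  [[0, 0, -0.002], 0],
])

```text
time: 21.95
position: [0.5157, -0.1859, 0.068]
tool_rot: [-2.368, -2.064, -0.001]
ft_force: [-2.9, 0.8, 8.7]
grip_width: 0.009
```

Call:
carry_out([
  [[0, 0, -0.001], 0],
  [[0, 0, -0.002], 0],
  [[0, 0, -0.002], 0],
])

```text
time: 22.25
position: [0.5179, -0.1863, 0.0679]
tool_rot: [2.366, 2.063, 0.006]
ft_force: [-2.7, 1.0, 17.2]
grip_width: 0.002
```

The right bolt is tight too (17 N, no travel). Next I'll take the middle knob at (0.495,-0.098).

Call:
carry_out([
  [[0, 0, 0.04], 0],
  [[0, 0.02, 0.08], 0],
  [[-0.01, 0.06, 0.09], 0],
  [[-0.02, 0.087, 0.09], 0],
  [[-0.02, 0.087, 0.09], 0],
  [[-0.02, 0.087, 0.09], 0],
  [[-0.02, 0.087, 0.09], 0],
  [[-0.02, 0.087, 0.09], 0],
], grip=-0.15, squeeze=25)

```text
time: 23.05
position: [0.4955, -0.1003, 0.1546]
tool_rot: [2.37, 2.061, -0.001]
ft_force: [-0.2, -0.3, -0.1]
grip_width: 0.56
```

Call:
carry_out([
  [[0, 0.001, -0.04], 0],
  [[0, 0.001, -0.07], 0],
  [[0, 0.001, -0.084], 0],
  [[0, 0.001, -0.088], 0],
  [[0, 0.001, -0.088], 0],
])

```text
time: 23.55
position: [0.4958, -0.0985, 0.067]
tool_rot: [2.369, 2.063, -0.001]
ft_force: [-0.4, -0.3, 0.3]
grip_width: 0.574
```

Call:
carry_out([
  [[0, 0, 0], 0],
  [[0, 0, 0], 0],
  [[0, 0, 0], 0],
  [[0, 0, 0], 0],
  [[0, 0, 0], 0],
  [[0, 0, 0], 0],
], grip=1)

```text
time: 24.15
position: [0.4957, -0.0981, 0.0671]
tool_rot: [2.368, 2.064, 0.0]
ft_force: [-0.3, 0.1, 1.9]
grip_width: 0.21
```

Closed on the ball (18 mm opening). I'll lift along the hinge arc, in stages.

Call:
carry_out([
  [[0.002, 0, 0.0045], 0],
  [[0.0037, -0.0005, 0.009], 0],
  [[0.006, -0.001, 0.0135], 0],
  [[0.008, -0.001, 0.018], 0],
  [[0.0107, -0.0015, 0.022], 0],
  [[0.0135, -0.002, 0.0263], 0],
  [[0.0135, -0.002, 0.0263], 0],
  [[0.0135, -0.002, 0.0263], 0],
])

```text
time: 24.95
position: [0.5088, -0.1, 0.093]
tool_rot: [-2.368, -2.064, 0.001]
ft_force: [-1.4, -1.9, -1.4]
grip_width: 0.208
```

```bash
python3 - <<'E'
from h import *
b=snap('wrist','w6');c=snap('scene','s6');s=get_state();print(s['position'],s['ft_force'],s['grip_width'])
A=cv2.resize(b['pixels'][60:330,140:480],None,fx=1.2,fy=1.2)
B=cv2.resize(c['pixels'][160:290,230:360],None,fx=2.9,fy=2.9,interpolation=2)
H=max(A.shape[0],B.shape[0]);f=lambda i:cv2.copyMakeBorder(i,0,H-i.shape[0],0,0,0)
cv2.imwrite('pics/c6.png',np.hstack([f(A),f(B)]))
E
```

```text
[ 0.50872503 -0.09993854  0.09287074] [-0.56732305 -1.36269979 -2.30492535] 0.20967517333526794
```

View pics/c6.png

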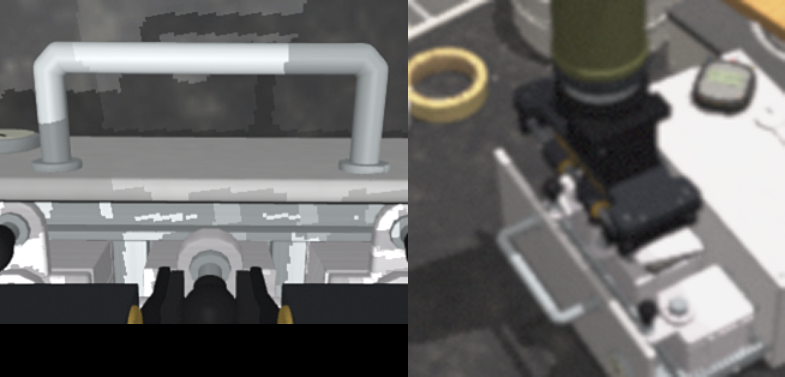

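The ball is between the fingers (crop (208,295)), with the middle lid rising on it. I'll continue to about 0.95 rad.

Call:
carry_out([
  [[0.003, -0.0005, 0.004], 0],
  [[0.0062, -0.001, 0.0078], 0],
  [[0.0095, -0.0015, 0.0114], 0],
  [[0.013, -0.002, 0.0148], 0],
  [[0.0168, -0.0025, 0.018], 0],
  [[0.0207, -0.003, 0.0212], 0],
  [[0.0247, -0.0035, 0.024], 0],
  [[0.0288, -0.004, 0.0267], 0],
  [[0.033, -0.0045, 0.0292], 0],
  [[0.0374, -0.0055, 0.0314], 0],
  [[0.042, -0.006, 0.0334], 0],
  [[0.0465, -0.0065, 0.0352], 0],
  [[0.0513, -0.0075, 0.0368], 0],
  [[0.0513, -0.0075, 0.0368], 0],
  [[0.0513, -0.0075, 0.0368], 0],
  [[0.0513, -0.0075, 0.0368], 0],
])

```text
time: 26.65
position: [0.5603, -0.1074, 0.13]
tool_rot: [2.368, 2.064, 0.0]
ft_force: [-1.4, -2.1, 2.4]
grip_width: 0.209
```

```bash
python3 - <<'E'
from h import *
b=snap('wrist','w7');c=snap('scene','s7');s=get_state();print(s['position'],s['ft_force'],s['grip_width'])
A=cv2.resize(b['pixels'][60:330,140:480],None,fx=1.2,fy=1.2)
B=cv2.resize(c['pixels'][160:290,230:360],None,fx=2.9,fy=2.9,interpolation=2)
H=max(A.shape[0],B.shape[0]);f=lambda i:cv2.copyMakeBorder(i,0,H-i.shape[0],0,0,0)
cv2.imwrite('pics/c7.png',np.hstack([f(A),f(B)]))
for y in(-.0565,.045):print(proj(b,(0.42,y,.108)))
E
```

```text
[ 0.56022886 -0.10733837  0.12996337] [-2.14625507 -3.31994808  2.93527972] 0.2156858273067727
[385.15104413 -43.24534967]
[621.58085201 -84.64567366]
```

View pics/c7.png

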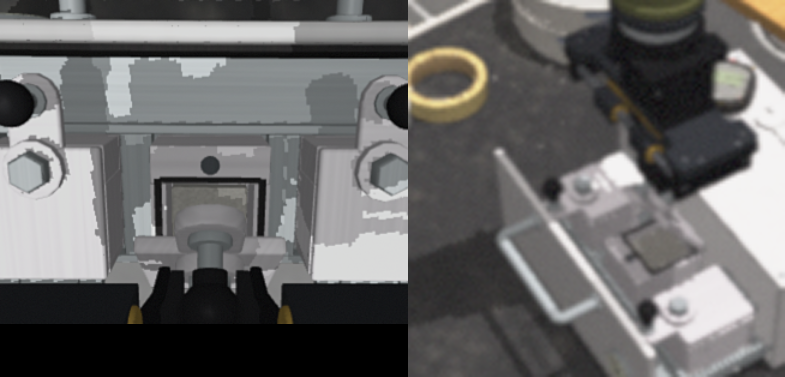

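```bash
python3 - <<'E'
from h import *
b=ld('w7')
for k in [(.4833,-.1826,.106),(.5074,-.0141,.106)]:
    u=proj(b,k);x,y=u.astype(int);m=(b['pixels'].max(2)<60).astype(np.uint8)
    x0=max(x-35,0);M=cv2.moments(m[y-35:y+35,x0:x+35],True);c=(M['m10']/M['m00']+x0,M['m01']/M['m00']+y-35)
    print(u.round(1),np.round(c,1),onz(b,c,.106).round(4))
ticket.close_job()
E
```

```text
[147.3 141.1] [141.8 142.6] [ 0.4837 -0.1855  0.106 ]
[482.6 143.1] [488.5 145.2] [ 0.5089 -0.0112  0.106 ]
the job is handed in; nothing more can be done
```

The job is handed in, about 27 s into the 61 s limit, with the middle cell's lid held open by its knob. The hand-in reports no verdict.

- **Tray:** I pulled it out with the shut fingers hooked behind the handle bar, until the bar read 31 N against its stop. The first pull missed the bar because the physical fingertips sit about 21 mm above the reported tool point. A second pull, set deeper, moved it. A last check of the outer knobs against their position just after the pull-out put the tray within 2 mm of where it was, so it had not slid.
- **Taps, left to right:**
  - Left bolt: rigid (8.7 N).
  - Middle bolt: gave over several mm (1.7 N, then 2.7 N, then a hard bottom at 9.3 N), so it is the loose one.
  - Right bolt: rigid (17 N).
- **Lid:** I gripped the middle knob at 25 N and lifted it along the hinge arc. The opening is about 0.95 rad (54°), worked out from the hand's travel rather than measured directly. The ball is still between the fingers and the mortar cube and seal are in view.
- **Surroundings:** The cells look level in their pockets and nothing seen in the pictures was disturbed. I judged both by eye and did not measure them.
- **Disagreement:** in that last check the two outer knobs each came out about 3 mm further outward in y. I put this down to a rough pixel measure catching the shadow or the picture edge, not to movement.

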